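# Wax-polish the serpentine crest of a chair rail on a sinking gas lift

## Task

Take the felt polishing block from its brass tray and rub it once along the wavy top of the chair rail, from the left end to the right end as seen from the robot, firmly and evenly: keep the rail's springs squeezed by 25 mm (about 16 N) all the way, within a couple of newtons, taking about eight to ten seconds and not lifting off on the way. The gas lift under the rail sinks slowly for as long as you press, so follow it down, never drive it to its bottom stop or slam the rail, and touch the rail with the block only. Then set the block upright back in its tray, let go, and leave the other things on the desk alone.

Things in the scene. Friction and masses are not known exactly. Their poses are not given: they have to be found in the camera images.
- block: polishing block, 0.25 kg, 79 mm tall: grey felt sole 40 mm (x) by 48 mm (y), 24 mm high, its middle 24 mm of y flat, both y sides rounded (radius 12 mm); wooden handle 28 mm (x) by 34 mm (y), from 23 to 79 mm above the underside. Origin: centre of the underside, z up; turn its y along the rail to polish. Felt on rail: friction about 0.25. Starts standing in the tray.
- tray: square brass tray, fixed, 110 by 110 mm, rim 14 mm high, walls 5 mm, floor 5 mm thick. Origin: centre of its underside on the desk.
- rail: wooden chair crest rail along its own y, 240 mm long, 28 mm thick, top edge rounded (radius 14 mm). Origin: middle of its underside, 201 mm above the desk at the start; +y = left end seen from the robot, +x away from the robot, z up. Top height above origin: 50 + 8*cos(2*pi*y/160) mm: hump in the middle, dips at y = +80 and -80 mm. The block's origin must travel from y = +80 to -80 mm.
- neck (a joint): squeeze in m of the two coil springs between rail and lift: 0 with nothing on the rail, grows as the rail is pressed down, stop at 0.042. 650 N/m for both together, so 0.025 m = 16 N downward push. Rail with spring plate 0.55 kg.
- lift (a joint): how far the gas lift under springs and rail has sunk, m: starts at 0 (top stop), 0.130 = bottom stop. Net upward force 7 N nominal (0.3 to 14 N: the carriage's mass, nominally 1.4 kg, varies unseen) plus 3 N per m sunk; damper 1700 N s/m. Under a push F it sinks at (F - net)/1700 m/s, 0.0054 m/s at 16 N; if the tool stops, the push fades towards net with time constant about 2.6 s.
- wax_tin: bystander: round tin, 76 mm across, 45 mm tall; origin at the centre of its underside
- chess_king: bystander: wooden chess piece, 38 mm across, 82 mm tall; origin at the centre of its underside
- candlestick: bystander: brass candlestick, 90 mm across the foot, 168 mm tall; origin at the centre of its underside
- stand: fixed stand of the gas lift: steel foot plate 240 by 200 mm, 16 mm thick, reaching from 70 mm in front of to 170 mm behind the rail; mast of two steel rods 125 mm behind the rail (+x), 254 mm tall, 130 mm wide. Origin: on the desk, under the rail's middle, axes as the rail's.
Things that resemble listed ones, but are neither listed nor needed, are in the scene too. Leave any red look-alike of the block alone.

How it is judged:
By the outcome, as a careful person would: the job done as asked, in the order asked, and still so for the second after the job is handed in, with the robot touching nothing.
It also fails if it takes over 64 s, if anything falls off the work surface, if the arm or the gripper's body presses on something with over 40 N, if the wrist force passes 120 N, or if a joint passes its speed limit or range.

## Robot

A 6-joint arm with a two-finger parallel gripper is mounted at the origin on the work surface. World frame = base frame: x ahead of the robot, y to its left, z up, the work surface at z = 0. Lengths are in mm, angles in rad, forces in N, time in s.
With the tool pointing down it reaches from about 300 to 775 mm from the base axis. Payload 14.6 kg.
Tool frame: the origin (TCP) lies on the centre line of the jaws, within the pads' length; the fingertips stand 8 mm ahead of it and the grasp point (between the pads) lies 11 mm behind it; z points along the fingers, y is the direction in which the jaws open and shut (so a half turn about z gives the same grasp; the last joint's range is limited). The gripper opens to 94 mm and grips with 3 to 60 N. Pads are 16 mm wide; open, the fingers measure 119 mm over their backs; the gripper's body (75 mm by 177 mm) begins 78 mm behind the grasp point.
Start: joints at [1.122, 0.3, 1.521, -0, 1.321, -0.067], TCP at [204.922, 510.388, 213.446] pointing down, gripper open.
Joint ranges: [-3.03, 3.03], [-0.79, 2.21], [0.23, 2.52], [-1.04, 4.18], [0, 3.07], [-2.55, 2.55]. Speed limits (rad/s): [2.22, 2.22, 2.57, 3.14, 3.14, 3.14].

## Interface

Orientations are given as [roll, pitch, yaw] about the fixed x, y, z axes, in that order (R = Rz(yaw) Ry(pitch) Rx(roll)).
In Python, from cell import read_state, cams, manip gives the robot as it stands.
- The arm moves only by the shell command python3 -m handwheel 'ROWS' [OPENING] [FORCE]. ROWS is JSON, a list of rows, each a list of 4 numbers: the shift along the tool's x, y, z in m, then the turn about the tool's z in degrees. In form: [[dx, dy, dz, turn], ...]. A call has 1 to 5 rows; each row is the pose to reach, as a shift and turn from the pose measured when the call began, along the tool's axes at that moment; what a row does not reach only later rows make up. A row lasts 1/8 s, in which the tool goes at most 62.5 mm and 10.7 degrees, less where a joint would pass 70% of its speed; a pose out of reach is approached as far as the arm can. A call with a gripper value outside its range is refused whole. OPENING is the closure, from 0 (fully open) to 1 (shut), set as the call begins (- or left out, the last holds). The fingers move at their own pace and stop on an object; FORCE is the grip in N (left out, the last holds). Time passes only in rows, so rows that repeat a pose let the fingers close. It gives the time, the measured TCP pose, the force and the opening at its end, in the units of the state.
- read_state(): the state, without advancing time (a new reading comes with each control period).
- cams.camera(name): name is "scene" or "top" or "wrist"; returns the picture (384x512x3 uint8, red, green, blue); there is no depth.
- cams.get_calibration(name): a dict with "vertical_fov" (degrees; the focal length in pixels is half the picture's height over the tangent of half this angle, whatever the lens; pixels are square), "cx", "cy" (the principal point, pixels), "R" (3x3) and "t" (3): a world point X has camera coordinates R X + t. Camera axes: x right, y down, z forward; pixel columns grow to the right and rows downward; lengths in mm; the calibration is good to about 2 mm. A picture is of the moment at which its call begins: read the wrist's pose just before it. get_calibration takes no time and is no camera call; for the wrist camera it gives the pose at the moment of the call.
- manip.sign_off(): hands the job in, once; it reports no verdict.
The state is a dict: "clock": time; "joints": joint angles; "qd": joint speeds; "effort": joint torques, N m; "eef_pos": TCP position; "eef_rot": TCP orientation; "wrist_force": force on the tool from outside, world axes, zero at the start; "moment": the same for the moment, N m; "finger_gap": finger opening in mm.
Only numpy, scipy, OpenCV 4.12 (cv2) and the standard library are available. Lean on these libraries where they do the work, as an engineer would, in place of code of your own. Each camera call takes 0.05 s, during which the arm holds its last target. There are 200 camera calls.

## Working session

There is one attempt and no reset: what is moved stays moved. The work goes in short steps, Python scripts to look and compute and a shell command to move; the robot and the scene stay as the last step left them, time stands still between calls to the robot, and variables do not carry over. Pictures are saved under pics/ and viewed, about 8 in all and at most 12, crops included, and the job is handed in when it is done.

```bash
ls; mkdir -p pics; python3 - <<'E'
from cell import read_state,cams
import cv2
print(read_state())
for n in("scene","top"):
    cv2.imwrite(f"pics/{n}0.png",cams.camera(n)[:,:,::-1]); print(n,cams.get_calibration(n))
a=cv2.imread("pics/scene0.png");b=cv2.imread("pics/top0.png")
cv2.imwrite("pics/scene0b.png",cv2.resize(a,(800,600)));cv2.imwrite("pics/top0b.png",cv2.resize(b,(800,600)))
E
```

```text
pics
{'clock': 0.0, 'joints': array([ 1.12237448e+00,  3.00513136e-01,  1.52157569e+00,  2.10034276e-06,
        1.32069938e+00, -6.65971032e-02]), 'qd': array([-8.76666787e-05, -6.41396166e-04,  7.35251768e-04,  1.67981879e-03,
        1.89981411e-04,  6.76475509e-04]), 'effort': array([ 5.00183305e-04, -5.31796432e+01, -3.52741635e+01,  7.08833733e-02,
        2.42892362e-02, -1.09534203e-04]), 'eef_pos': array([204.82925377, 510.16469075, 212.86554705]), 'eef_rot': array([-3.14039989e+00, -8.15913985e-05,  2.75976734e+00]), 'wrist_force': array([-0.42393517, -0.19442567,  0.36801276]), 'moment': array([-0.05485135,  0.03737369, -0.02607621]), 'finger_gap': 94.26992971138444}
scene {'vertical_fov': 55.90614398564598, 'cx': 258.3324868258035, 'cy': 190.67692036426976, 'R': array([[ 0.83830427,  0.5451    , -0.01058026],
       [ 0.40130551, -0.63006779, -0.66480709],
       [-0.36905263,  0.5530647 , -0.74694015]]), 't': array([-480.36672205, -102.4930877 , 1328.74266614])}
top {'vertical_fov': 49.27430083753683, 'cx': 258.2285395111511, 'cy': 195.6912804386373, 'R': array([[ 0.0211199 , -0.99952644,  0.02237937],
       [-0.98188426, -0.02495267, -0.18783149],
       [ 0.18830096, -0.01800697, -0.98194628]]), 't': array([  16.03807366,  595.76634137, 1244.00340508])}
```

View pics/scene0b.png

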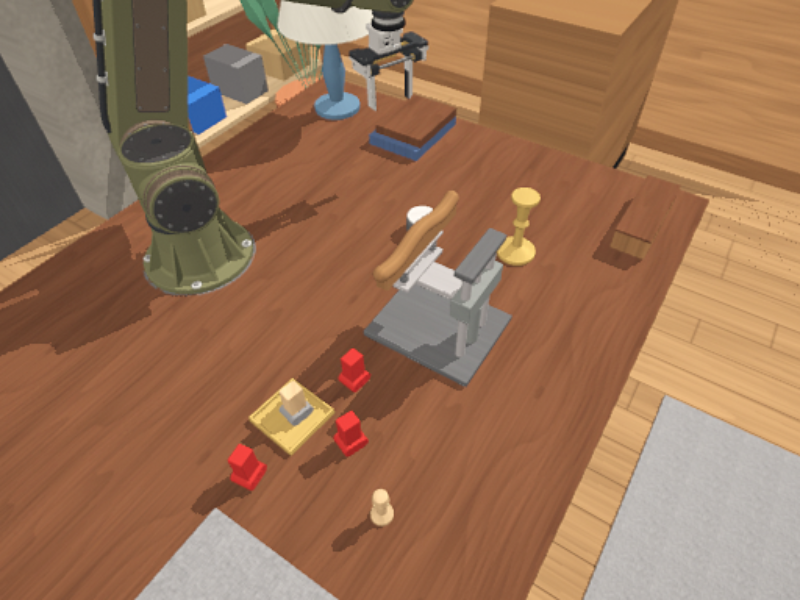

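View pics/top0b.png

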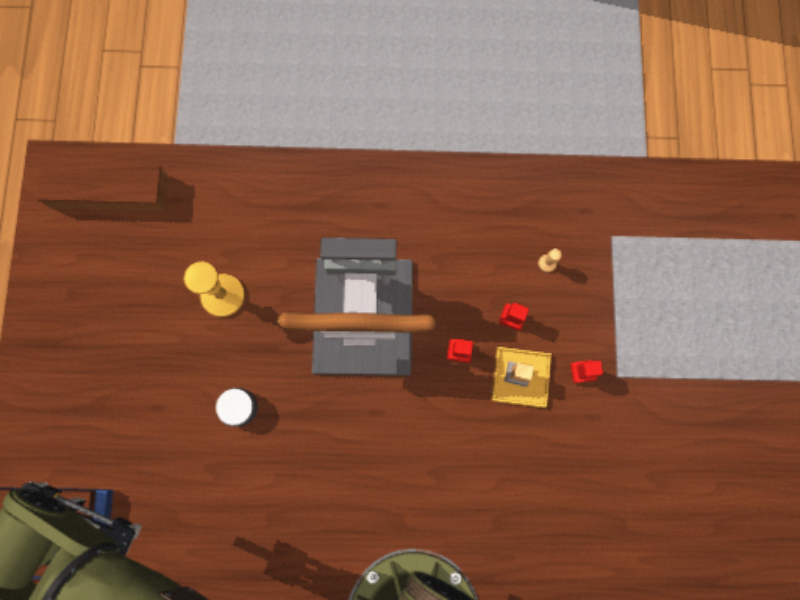

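The top view has the tray at (522,377) with the grey-soled wooden block standing in it. The three red look-alikes are at (460,350), (514,315) and (587,371), so the block in the tray is the one meant. The rail runs from (282,321) to (432,323), with its mast behind it. Next I'll enlarge the tray and do the geometry.

```bash
cat > h.py <<'E'
import numpy as np, cv2
from cell import read_state,cams
def ray(c,u,v):
    f=192/np.tan(np.radians(c["vertical_fov"])/2)
    R=np.array(c["R"]);C=-R.T@np.array(c["t"])
    return C,R.T@np.array([(u-c["cx"])/f,(v-c["cy"])/f,1])
def at(c,u,v,z):
    C,d=ray(c,u,v); return (C+d*(z-C[2])/d[2])
def proj(c,X):
    f=192/np.tan(np.radians(c["vertical_fov"])/2)
    p=np.array(c["R"])@np.array(X)+np.array(c["t"]); return np.array([c["cx"]+f*p[0]/p[2],c["cy"]+f*p[1]/p[2]])
E
python3 - <<'E'
from h import *
b=cv2.imread("pics/top0.png");a=cv2.imread("pics/scene0.png");c=cams.get_calibration("top");s=cams.get_calibration("scene")
k=512/800
for p in [(497,348),(551,353),(547,407),(493,402)]: print("tray",at(c,p[0]*k,p[1]*k,14).round())
for p in [(280,321),(434,323)]: print("rail",at(c,p[0]*k,p[1]*k,237).round())
for n,p in dict(tin=(235,407,45),king=(554,255,82),cand=(201,277,168)).items(): print(n,at(c,p[0]*k,p[1]*k,p[2]).round())
for p in[(460,350),(514,315),(587,371)]: print("red",at(c,p[0]*k,p[1]*k,40).round())
# rail mask in top: orange brown bright
hsv=cv2.cvtColor(b,cv2.COLOR_BGR2HSV)
roi=np.zeros(b.shape[:2],np.uint8);roi[195:217,170:285]=1
x,y=230,206;print(hsv[y,x],hsv[203,190],hsv[240,280])
m=((hsv[...,0]>5)&(hsv[...,0]<20)&(hsv[...,2]>125)&(hsv[...,1]>100)&(roi>0)).astype(np.uint8)
ys,xs=np.nonzero(m);print(xs.min(),xs.max(),ys.min(),ys.max(),len(xs))
r=cv2.minAreaRect(np.c_[xs,ys].astype(np.float32));print(r)
q=cv2.boxPoints(r);print(q)
t=cv2.resize(b[215:268,308:358],(530,562)[::1],interpolation=cv2.INTER_CUBIC)
u=cv2.resize(a[236:296,155:220],None,fx=8,fy=8,interpolation=cv2.INTER_CUBIC)[:,:260*2]
t=cv2.resize(b[218:266,310:358],None,fx=8,fy=8,interpolation=cv2.INTER_CUBIC)
o=np.zeros((480,800,3),np.uint8);o[:384,:384]=t;o[:480,390:800]=u[:480,:410];cv2.imwrite("pics/crop1.png",o)
E
```

```text
tray [ 521. -163.   14.]
tray [ 513. -273.   14.]
tray [ 404. -263.   14.]
tray [ 412. -154.   14.]
rail [529. 242. 237.]
rail [532. -19. 237.]
tin [390. 352.  45.]
king [ 701. -267.   82.]
cand [618. 401. 168.]
red [512. -85.  40.]
red [ 585. -194.   40.]
red [ 476. -338.   40.]
[ 12 167 174] [ 13 175 169] [  9 164  81]
170 277 195 216 969
((223.5, 205.5), (107.0, 21.0), 0.0)
[[170. 216.]
 [170. 195.]
 [277. 195.]
 [277. 216.]]
```

View pics/crop1.png

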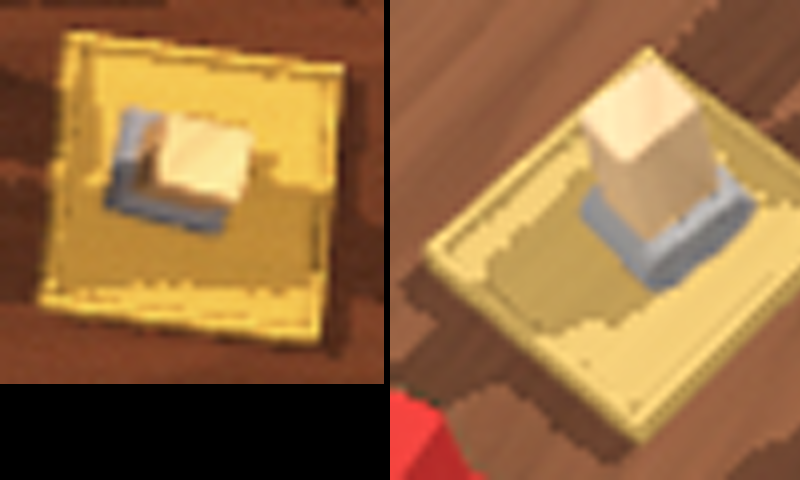

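The crop confirms it: wooden handle top at (205,158) in the left panel, grey sole around it, inside the tray. The tray sides come out at 110 mm, as they should. I'll now work out the move to a wrist-camera view of the block.

```bash
cat >> h.py <<'E'
from scipy.spatial.transform import Rotation as Ro
def st():
    s=read_state(); return s,np.array(s["eef_pos"]),Ro.from_euler("xyz",s["eef_rot"]).as_matrix()
def shift(target,yaw=None):
    "row (m, deg) to a world TCP target; yaw = wanted direction of tool y (deg, mod 180)"
    s,p,R=st(); d=R.T@(np.array(target)-p)/1000
    t=0
    if yaw is not None:
        cur=np.degrees(np.arctan2(R[1,1],R[0,1])); t=-((yaw-cur+90)%180-90)
    return d.round(4),round(t,1)
E
python3 - <<'E'
from h import *
s,p,R=st();c=cams.get_calibration("wrist");C,_=ray(c,0,0)
print("cam in tool",R.T@(C-p),"axes",(np.array(c["R"])@R).round(3).tolist(),c["vertical_fov"])
print(shift((440,-213,300),90), s["joints"][5])
E
```

```text
cam in tool [ 8.31341411e+01 -1.27111378e-01 -1.70567868e+02] axes [[-0.001, 1.0, -0.0], [-0.957, -0.001, -0.289], [-0.289, -0.0, 0.957]] 65.5678431680059
(array([-0.4877, -0.5836, -0.0865]), np.float64(-21.9)) -0.06658732326161027
```

```bash
python3 -m handwheel '[[-0.038,-0.047,-0.02,-5],[-0.076,-0.094,-0.04,-10],[-0.114,-0.14,-0.05,-15],[-0.152,-0.187,-0.05,-20],[-0.19,-0.234,-0.05,-22]]' 0 ; python3 -c "
from h import *
print(shift((430,-213,260),90))"
```

```text
clock: 0.72
eef_pos: [294.0, 220.5, 263.2]
eef_rot: [-3.141, -0.0, -3.137]
wrist_force: [1.9, 0.5, 0.2]
finger_gap: 94.1
(array([-0.134 , -0.4341,  0.0035]), np.float64(0.3))
```

```bash
python3 -m handwheel '[[-0.018,-0.058,0,0],[-0.036,-0.116,0,0],[-0.054,-0.174,0,0],[-0.072,-0.232,0,0],[-0.09,-0.29,0,0]]'; python3 -m handwheel '[[-0.018,-0.058,0,0],[-0.036,-0.116,0,0],[-0.044,-0.144,0,0],[-0.044,-0.144,0,0]]'; python3 - <<'E'
from h import *
s,p,R=st();c=cams.get_calibration("wrist");im=cams.camera("wrist")[:,:,::-1]
cv2.imwrite("pics/w1.png",im);cv2.imwrite("pics/w1b.png",cv2.resize(im,(800,600),interpolation=cv2.INTER_CUBIC))
np.savez("w1.npz",**c);print(p,s["clock"])
E
```

```text
clock: 1.35
eef_pos: [385.4, -71.2, 263.5]
eef_rot: [-3.141, 0.0, -3.137]
wrist_force: [1.2, 2.0, -0.1]
finger_gap: 94.0
clock: 1.85
eef_pos: [429.9, -216.3, 262.7]
eef_rot: [3.142, -0.001, -3.14]
wrist_force: [-0.1, 0.4, 0.0]
finger_gap: 94.0
[ 429.86949215 -216.25873723  262.73871414] 1.85
```

View pics/w1b.png

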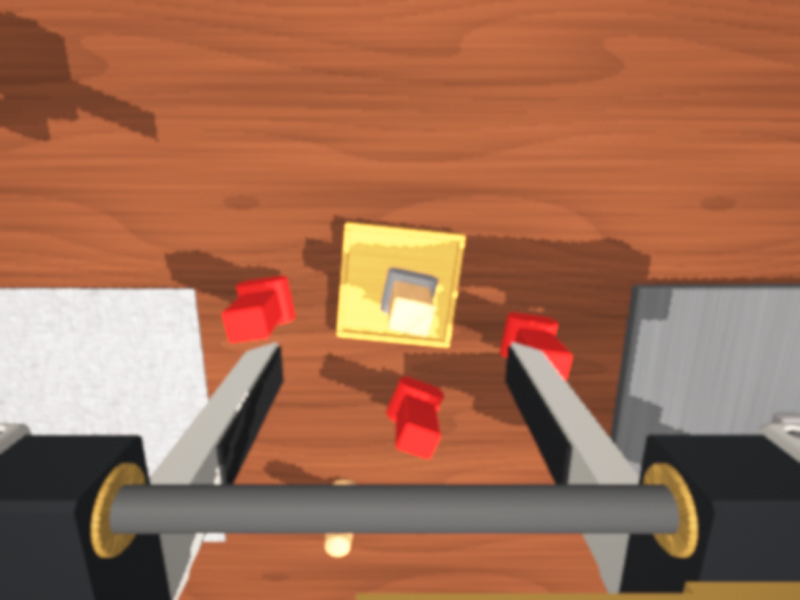

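The wrist view (image up is towards the robot) shows the tray at about (400,285), the block's sole at about (410,290) and its handle top at (411,316). I'll enlarge it for corners and orientation.

```bash
python3 - <<'E'
import cv2
a=cv2.imread("pics/w1.png");cv2.imwrite("pics/crop2.png",cv2.resize(a[140:225,212:302],None,fx=7,fy=7,interpolation=cv2.INTER_LANCZOS4))
E
```

```text
(no output)
```

View pics/crop2.png

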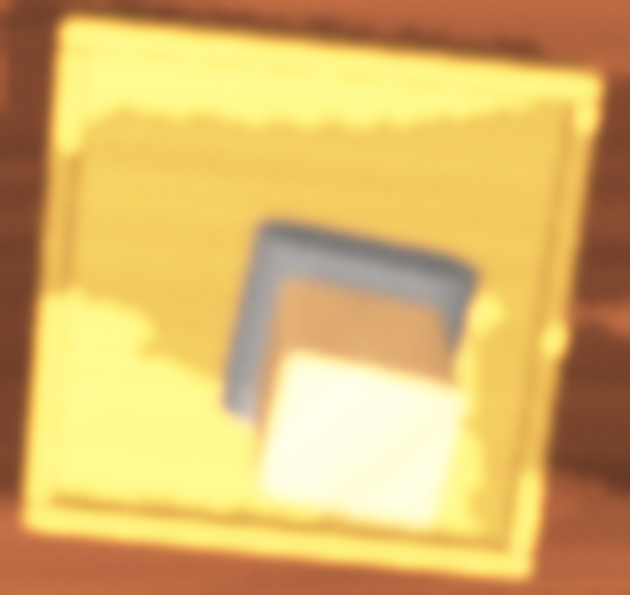

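Handle top corners in the crop are (290,352), (465,390), (437,530) and (260,492). The long side (34 mm) runs roughly along world y, and the sole's edge proportions agree with that.

```bash
python3 - <<'E'
from h import *
c=dict(np.load("w1.npz"));g=lambda p,z:at(c,212+(p[0]+.5)/7-.5,140+(p[1]+.5)/7-.5,z)
H=[g(p,84) for p in[(290,352),(465,390),(437,530),(260,492)]]
L=np.linalg.norm
print(np.round(H,1),"centre",np.mean(H,0).round(1),"y side",L(H[1]-H[0]).round(1),L(H[2]-H[3]).round(1),"x side",L(H[3]-H[0]).round(1))
d=H[1]-H[0]+H[2]-H[3];print("y dir deg",np.degrees(np.arctan2(d[1],d[0])))
S=[g(p,17) for p in[(263,222),(478,270),(230,408)]];print("sole",np.round(S,1),L(S[1]-S[0]),L(S[2]-S[0]), "centre",((S[1]+S[2])/2).round(1))
T=[g(p,14) for p in[(62,18),(600,76),(532,578),(24,530)]];print("tray",np.round(T,1),np.mean(T,0).round(1))
d=T[1]-T[0];print("tray dir",np.degrees(np.arctan2(d[1],d[0])), [L(T[i]-T[i-1]).round(1) for i in range(4)])
yd=float(np.degrees(np.arctan2(*(H[1]-H[0]+H[2]-H[3])[[1,0]])))
m=(np.mean(H,0));print(shift((m[0],m[1],130),yd))
E
```

```text
[[ 453.9 -215.6   84. ]
 [ 460.9 -184.8   84. ]
 [ 487.4 -189.1   84. ]
 [ 480.1 -220.9   84. ]] centre [ 470.6 -202.6   84. ] y side 31.6 32.6 x side 26.7
y dir deg 77.21898234486115
sole [[ 446.6 -221.    17. ]
 [ 456.7 -176.6   17. ]
 [ 486.8 -228.    17. ]] 45.46844928444038 40.793399347118836 centre [ 471.8 -202.3   17. ]
tray [[ 405.4 -261.2   14. ]
 [ 416.9 -152.8   14. ]
 [ 526.7 -162.7   14. ]
 [ 515.6 -272.7   14. ]] [ 466.2 -212.4   14. ]
tray dir 83.90981876703093 [np.float64(110.8), np.float64(109.0), np.float64(110.2), np.float64(110.5)]
(array([-0.0409,  0.0124,  0.133 ]), np.float64(13.0))
```

Sizes check out: about 32x27 for the handle and 110 for the tray. The block is at (471,-202.5) with its y direction at 77.2°, and the tray is at (466,-212). Going down to grasp at TCP z 44.

```bash
python3 -m handwheel '[[-0.02,0.006,0.04,7],[-0.041,0.0125,0.08,13],[-0.041,0.0125,0.13,13],[-0.041,0.0125,0.16,13],[-0.041,0.0125,0.16,13]]' 0;  python3 -c "
from h import *
print(shift((471,-202.5,44),77.2))"
```

```text
clock: 2.52
eef_pos: [469.7, -200.9, 101.8]
eef_rot: [3.141, -0.004, 2.919]
wrist_force: [0.5, -0.1, 0.3]
finger_gap: 94.1
(array([-0.0019, -0.0013,  0.0578]), np.float64(0.0))
```

```bash
python3 -m handwheel '[[-0.001,-0.001,0.03,0],[-0.002,-0.001,0.05,0],[-0.002,-0.001,0.058,0],[-0.002,-0.001,0.058,0]]' 0; python3 -m handwheel '[[0,0,0,0],[0,0,0,0],[0,0,0,0],[0,0,0,0],[0,0,0,0]]' 1 50;python3 -m handwheel '[[0,0,0,0],[0,0,0,0]]' 1 50
```

```text
clock: 3.02
eef_pos: [471.6, -202.1, 44.8]
eef_rot: [3.141, -0.003, 2.919]
wrist_force: [0.2, -0.2, 0.5]
finger_gap: 94.2
clock: 3.65
eef_pos: [471.6, -202.2, 44.8]
eef_rot: [3.141, -0.003, 2.919]
wrist_force: [0.3, 0.6, 0.2]
finger_gap: 47.4
clock: 3.9
eef_pos: [471.6, -202.2, 44.8]
eef_rot: [3.141, -0.003, 2.919]
wrist_force: [-0.8, -0.5, 0.6]
finger_gap: 34.0
```

Gripped on the 34 mm sides as planned (gap 34.0). Lifting straight up next.

```bash
python3 -m handwheel '[[0,0,0,0],[0,0,-0.03,0],[0,0,-0.08,0],[0,0,-0.14,0],[0,0,-0.2,0]]' 1 50;python3 -m handwheel '[[0,0,-0.06,0],[0,0,-0.1,0],[0,0,-0.1,0]]' ; python3 -c "
from h import *
print(shift((560,112,350),90.3))"
```

```text
clock: 4.53
eef_pos: [471.7, -202.2, 246.4]
eef_rot: [3.141, -0.004, 2.919]
wrist_force: [0.9, -0.4, -0.9]
finger_gap: 33.6
clock: 4.9
eef_pos: [472.5, -202.5, 348.8]
eef_rot: [-3.141, 0.0, 2.919]
wrist_force: [-0.7, 0.6, -3.9]
finger_gap: 34.0
(array([-0.016 ,  0.3261, -0.0014]), np.float64(-13.0))
```

```bash
python3 -m handwheel '[[-0.003,0.06,0,-3],[-0.006,0.12,0,-6],[-0.01,0.18,0,-9],[-0.013,0.24,0,-13],[-0.016,0.29,0,-13]]'; python3 -m handwheel '[[0.01,0.036,0,0],[0.01,0.036,0,0],[0.01,0.036,0,0]]'; python3 - <<'E'
from h import *
s,p,R=st();c=cams.get_calibration("wrist");im=cams.camera("wrist")[:,:,::-1]
cv2.imwrite("pics/w2.png",im);cv2.imwrite("pics/w2b.png",cv2.resize(im,(800,600),interpolation=cv2.INTER_CUBIC))
np.savez("w2.npz",**c);print(p,s["eef_rot"],s["clock"],s["wrist_force"])
E
```

```text
clock: 5.52
eef_pos: [552.0, 79.1, 346.4]
eef_rot: [-3.141, -0.003, -3.135]
wrist_force: [0.8, -0.9, -2.3]
finger_gap: 33.6
clock: 5.9
eef_pos: [541.6, 114.6, 345.1]
eef_rot: [-3.141, -0.005, -3.135]
wrist_force: [0.6, 0.2, -3.3]
finger_gap: 33.8
[541.5849279  114.6019877  345.05650537] [-3.14050271 -0.00472125 -3.13505981] 5.9 [ 0.61080617  0.20026751 -3.30560869]
```

View pics/w2b.png

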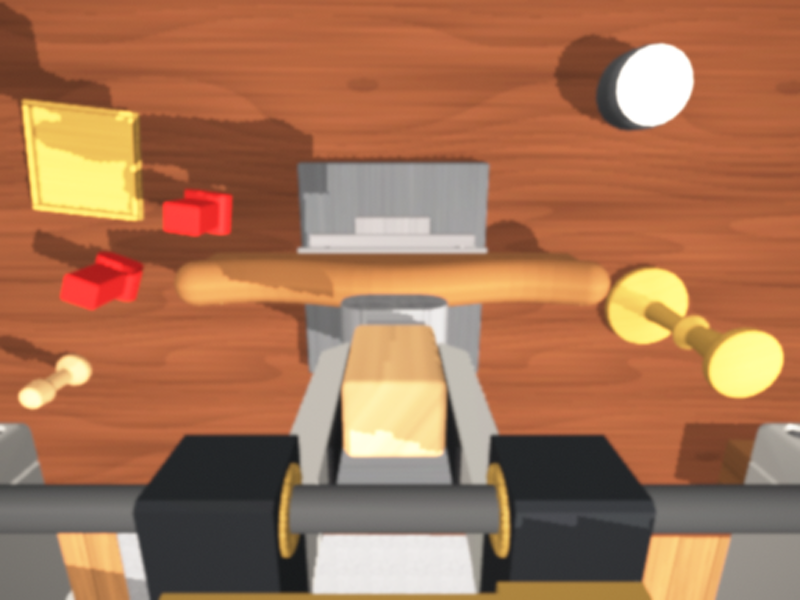

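The wrist view shows the rail from (177,280) on the right-hand (-y) end to (610,285) on the +y end. The foot plate's front edge runs from (298,163) to (489,163), and the block is held upright between the fingers. I'll fit the rail's silhouette.

```bash
python3 - <<'E'
from h import *
from scipy.optimize import least_squares
c=dict(np.load("w2.npz"));k=.64
P=lambda u,v,z:at(c,(u+.5)*k-.5,(v+.5)*k-.5,z)
a,b=P(298,163,16),P(489,163,16);print("plate front",a.round(1),b.round(1),"mid",((a+b)/2).round(1))
l,r=P(177,281,237),P(610,285,237);print("rail ends",l.round(1),r.round(1),"len",np.linalg.norm(r-l),"mid",((l+r)/2).round(1))
# silhouette fit: rail mask by hue/brightness, left/right free parts
def mask(f,box,hl,vmin):
    im=cv2.imread(f);h=cv2.cvtColor(im,cv2.COLOR_BGR2HSV);m=np.zeros(im.shape[:2],np.uint8)
    x0,x1,y0,y1=box;s=h[y0:y1,x0:x1];m[y0:y1,x0:x1]=((s[...,0]>=hl)&(s[...,0]<=22)&(s[...,1]>90)&(s[...,2]>vmin))
    return m
im=cv2.cvtColor(cv2.imread("pics/w2.png"),cv2.COLOR_BGR2HSV)
for v in range(155,204,4): print(v,im[v,125].tolist(),im[v,250].tolist(),im[v,350].tolist())
t=dict(cams.get_calibration("top"))
it=cv2.cvtColor(cv2.imread("pics/top0.png"),cv2.COLOR_BGR2HSV)
print([(u,it[205,u].tolist()) for u in list(range(174,186,2))+list(range(270,284,2))])
print([(v,it[v,195].tolist()) for v in range(194,218,2)])
E
```

```text
plate front [466.4  13.9  16. ] [465.3 211.2  16. ] mid [465.9 112.6  16. ]
rail ends [534.1 -20.7 237. ] [535.  247.9 237. ] len 268.58995657985827 mid [534.6 113.6 237. ]
155 [9, 162, 126] [11, 13, 221] [10, 163, 180]
159 [9, 162, 118] [8, 14, 206] [10, 166, 174]
163 [9, 162, 121] [12, 136, 144] [12, 159, 136]
167 [12, 163, 142] [12, 158, 140] [13, 161, 169]
171 [13, 160, 210] [13, 162, 179] [14, 160, 209]
175 [14, 154, 233] [13, 160, 220] [14, 156, 229]
179 [16, 149, 243] [15, 154, 235] [15, 151, 239]
183 [17, 142, 249] [16, 149, 244] [16, 151, 242]
187 [16, 148, 245] [14, 135, 233] [15, 154, 238]
191 [16, 150, 243] [0, 6, 125] [14, 159, 226]
195 [12, 163, 197] [10, 6, 124] [10, 164, 188]
199 [10, 165, 178] [15, 9, 176] [10, 163, 181]
203 [9, 165, 165] [12, 8, 169] [9, 164, 177]
[(174, [9, 172, 77]), (176, [10, 163, 78]), (178, [16, 157, 192]), (180, [13, 172, 191]), (182, [13, 170, 183]), (184, [13, 175, 163]), (270, [13, 171, 201]), (272, [13, 172, 197]), (274, [13, 174, 183]), (276, [12, 171, 148]), (278, [11, 170, 102]), (280, [9, 161, 87]), (282, [9, 179, 84])]
[(194, [9, 167, 124]), (196, [9, 172, 126]), (198, [9, 171, 121]), (200, [11, 171, 124]), (202, [13, 171, 180]), (204, [13, 170, 184]), (206, [13, 170, 180]), (208, [12, 172, 154]), (210, [12, 166, 106]), (212, [9, 171, 85]), (214, [8, 164, 84]), (216, [11, 179, 84])]
```

The rail measures 268.6 mm long over its caps (240 + 2×14). The mid y is 113.6 from the rail and 112.6 from the plate. The plate front plus 70 gives x = 536, and yaw is about 0. So the rail is at (535,113). Now I'll write the stroke planner: profile, force estimate and suggested next rows.

```bash
cat > plan.py <<'E'
# usage: plan.py [v mm/s] [log]: log the state, fit net force & height offset, suggest the next 5 rows
import sys,json,os
from h import *
from scipy.optimize import least_squares
XR,Y0,G,K,C=535.,113.,39.8,.65,1.7     # mm, N/mm, N s/mm
BIAS=-2.7
u=np.linspace(-24,24,193);s=np.where(abs(u)<12,0,12-np.sqrt(np.maximum(0,144-(abs(u)-12)**2)))
def h1(y): return np.max(50+8*np.cos(2*np.pi*(y+u)/160)-s)
h=np.vectorize(h1)
v=float(sys.argv[1]) if len(sys.argv)>1 else 0
st_,p,R=st()
L=json.load(open("log.json")) if os.path.exists("log.json") else []
rec=[st_["clock"],p[1]-Y0,p[2],st_["wrist_force"][2]-BIAS]
if not L or rec[0]>L[-1][0]+1e-6: L.append(rec);json.dump(L,open("log.json","w"))
A=np.array(L)
def sim(q):
    net,b=q;lift=0;out=[];sq=0
    for i in range(len(A)):
        if i:
            n=max(2,int((A[i,0]-A[i-1,0])/.02));dt=(A[i,0]-A[i-1,0])/n
            for f in (np.arange(n)+.5)/n:
                y=A[i-1,1]*(1-f)+A[i,1]*f;e0=A[i-1,2]-h1(A[i-1,1]);e1=A[i,2]-h1(A[i,1])
                sq=max(0,201+G+b-(e0*(1-f)+e1*f)-lift)
                lift=max(0,lift+dt*(K*sq-net-.003*lift)/C)
        out.append((max(0,201+G+b+h1(A[i,1])-A[i,2]-lift),lift))
    return np.array(out)
w=A[:,3]>3
fun=lambda q:np.r_[((sim(q)[:,0]*K-A[:,3])/.7)[w],(q[0]-7)/4,q[1]/2]
q=least_squares(fun,[7,0],diff_step=1e-3).x if w.any() else np.array([7.,0])
S=sim(q);sq,lift=S[-1]
print(f"t {rec[0]:.2f} x {p[0]:.1f} y {rec[1]:.1f} z {p[2]:.1f} F {rec[3]:.1f} | model F {sq*K:.1f} sq {sq:.1f} lift {lift:.1f} net {q[0]:.1f} b {q[1]:.1f}; dx {XR-p[0]:.1f}, torque {np.round(st_['moment'],2)}")
rows=[];y=rec[1]
for i in range(1,6):
    lift+=.125*(16.25-q[0]-.003*lift)/C
    yy=y-v*.125*i
    z=201+G+q[1]+h1(yy)-25-lift
    rows.append([round((R.T@np.array([0,yy-y,z-p[2]]))[j]/1000,4) for j in (1,2)])
print("dy,dz rows",rows)
E
python3 -c "
from h import *
print(shift((535,196,292),90))"; python3 -m handwheel '[[0.003,0.035,0.02,0],[0.006,0.06,0.04,0],[0.0065,0.081,0.053,0],[0.0065,0.081,0.053,0],[0.0065,0.081,0.053,0]]'; python3 plan.py 0; rm log.json
```

```text
(array([0.0061, 0.0819, 0.0534]), np.float64(0.3))
clock: 6.58
eef_pos: [535.0, 194.5, 293.0]
eef_rot: [-3.141, -0.003, -3.136]
wrist_force: [-0.3, -0.0, -2.5]
finger_gap: 33.6
t 6.58 x 535.0 y 81.5 z 293.0 F 0.2 | model F 0.0 sq 0.0 lift 0.0 net 7.0 b 0.0; dx 0.0, torque [ 0.03 -0.02  0.04]
dy,dz rows [[np.float64(0.0), np.float64(0.0346)], [np.float64(0.0), np.float64(0.0353)], [np.float64(0.0), np.float64(0.036)], [np.float64(0.0), np.float64(0.0366)], [np.float64(0.0), np.float64(0.0373)]]
```

```bash
python3 -m handwheel '[[0,0.0015,0.005,0],[0,0.0015,0.009,0],[0,0.0015,0.013,0],[0,0.0015,0.018,0],[0,0.0015,0.023,0]]'; python3 plan.py 0
```

```text
clock: 7.2
eef_pos: [535.1, 195.7, 270.4]
eef_rot: [-3.14, -0.002, -3.137]
wrist_force: [-0.2, -3.9, 7.5]
finger_gap: 33.9
t 7.20 x 535.1 y 82.7 z 270.4 F 10.2 | model F 9.9 sq 15.3 lift 0.0 net 7.0 b 1.3; dx -0.1, torque [-0.77  0.2   0.02]
dy,dz rows [[np.float64(0.0), np.float64(0.0104)], [np.float64(0.0), np.float64(0.0111)], [np.float64(0.0), np.float64(0.0118)], [np.float64(0.0), np.float64(0.0124)], [np.float64(0.0), np.float64(0.0131)]]
```

```bash
python3 -m handwheel '[[0,0,0.004,0],[0,0,0.008,0],[0,0,0.0115,0],[0,-0.0005,0.0124,0],[0,-0.0022,0.0131,0]]'; python3 plan.py 17.5
```

```text
clock: 7.82
eef_pos: [535.5, 194.1, 258.9]
eef_rot: [3.141, 0.001, -3.136]
wrist_force: [-0.0, 1.8, 12.9]
finger_gap: 33.5
t 7.83 x 535.5 y 81.1 z 258.9 F 15.6 | model F 15.7 sq 24.1 lift 2.3 net 6.6 b 1.3; dx -0.5, torque [ 0.52  0.13 -0.03]
dy,dz rows [[np.float64(-0.0022), np.float64(0.0016)], [np.float64(-0.0044), np.float64(0.0019)], [np.float64(-0.0066), np.float64(0.0021)], [np.float64(-0.0088), np.float64(0.0023)], [np.float64(-0.0109), np.float64(0.0025)]]
```

```bash
python3 -m handwheel '[[0,-0.0026,0.0022,0],[0,-0.0048,0.0025,0],[0,-0.007,0.0028,0],[0,-0.0092,0.0031,0],[0,-0.0114,0.0033,0]]'; python3 plan.py 17.5
```

```text
clock: 8.45
eef_pos: [536.1, 184.5, 257.4]
eef_rot: [3.137, 0.005, -3.135]
wrist_force: [-0.9, 9.9, 12.2]
finger_gap: 33.8
t 8.45 x 536.1 y 71.5 z 257.4 F 14.9 | model F 15.1 sq 23.2 lift 6.3 net 5.6 b 1.3; dx -1.1, torque [ 2.11  0.05 -0.  ]
dy,dz rows [[np.float64(-0.0022), np.float64(0.002)], [np.float64(-0.0044), np.float64(0.0021)], [np.float64(-0.0066), np.float64(0.0023)], [np.float64(-0.0088), np.float64(0.0024)], [np.float64(-0.0109), np.float64(0.0025)]]
```

```bash
python3 -m handwheel '[[0.001,-0.0035,0.0033,0],[0.001,-0.0058,0.0035,0],[0.001,-0.008,0.0037,0],[0.001,-0.0102,0.0038,0],[0.001,-0.0125,0.004,0]]'; python3 plan.py 17.5
```

```text
clock: 9.07
eef_pos: [535.9, 174.1, 255.5]
eef_rot: [3.132, 0.01, -3.134]
wrist_force: [-1.1, 12.3, 13.8]
finger_gap: 33.7
t 9.07 x 535.9 y 61.1 z 255.5 F 16.5 | model F 16.2 sq 25.0 lift 9.3 net 6.3 b 1.2; dx -0.9, torque [2.47 0.05 0.04]
dy,dz rows [[np.float64(-0.0022), np.float64(0.0001)], [np.float64(-0.0044), np.float64(0.0001)], [np.float64(-0.0066), np.float64(0.0001)], [np.float64(-0.0088), np.float64(0.0001)], [np.float64(-0.0109), np.float64(0.0002)]]
```

```bash
python3 -m handwheel '[[0.0012,-0.0043,0.002,0],[0.0012,-0.0065,0.002,0],[0.0012,-0.0087,0.002,0],[0.0012,-0.0109,0.002,0],[0.0012,-0.013,0.0021,0]]'; python3 plan.py 17.5
```

```text
clock: 9.7
eef_pos: [535.4, 163.2, 255.4]
eef_rot: [3.127, 0.014, -3.133]
wrist_force: [-0.2, 11.4, 14.5]
finger_gap: 33.9
t 9.70 x 535.4 y 50.2 z 255.4 F 17.2 | model F 16.6 sq 25.6 lift 11.9 net 7.2 b 1.0; dx -0.4, torque [ 2.52  0.05 -0.  ]
dy,dz rows [[np.float64(-0.0022), np.float64(-0.0006)], [np.float64(-0.0044), np.float64(-0.0006)], [np.float64(-0.0066), np.float64(-0.0006)], [np.float64(-0.0087), np.float64(-0.0006)], [np.float64(-0.0109), np.float64(-0.0006)]]
```

```bash
python3 -m handwheel '[[0.0008,-0.0043,0.0013,0],[0.0008,-0.0065,0.0012,0],[0.0008,-0.0087,0.0012,0],[0.0008,-0.0109,0.0012,0],[0.0008,-0.013,0.0012,0]]'; python3 plan.py 17.5
```

```text
clock: 10.32
eef_pos: [535.4, 152.1, 256.1]
eef_rot: [3.123, 0.019, -3.132]
wrist_force: [-0.5, 10.3, 14.4]
finger_gap: 34.0
t 10.32 x 535.4 y 39.1 z 256.1 F 17.1 | model F 16.5 sq 25.3 lift 14.4 net 7.8 b 0.8; dx -0.4, torque [ 2.17  0.1  -0.02]
dy,dz rows [[np.float64(-0.0022), np.float64(-0.0003)], [np.float64(-0.0044), np.float64(-0.0002)], [np.float64(-0.0066), np.float64(-0.0001)], [np.float64(-0.0088), np.float64(0.0)], [np.float64(-0.0109), np.float64(0.0002)]]
```

```bash
python3 -m handwheel '[[0.0008,-0.0043,0.0014,0],[0.0008,-0.0065,0.0014,0],[0.0008,-0.0087,0.0015,0],[0.0008,-0.0108,0.0016,0],[0.0008,-0.013,0.0018,0]]'; python3 plan.py 17.5
```

```text
clock: 10.95
eef_pos: [535.4, 140.7, 256.0]
eef_rot: [3.119, 0.023, -3.131]
wrist_force: [-0.2, 8.4, 13.9]
finger_gap: 34.0
t 10.95 x 535.4 y 27.7 z 256.0 F 16.6 | model F 16.3 sq 25.0 lift 17.1 net 8.1 b 0.6; dx -0.4, torque [1.84 0.07 0.  ]
dy,dz rows [[np.float64(-0.0022), np.float64(0.0002)], [np.float64(-0.0044), np.float64(0.0004)], [np.float64(-0.0066), np.float64(0.0007)], [np.float64(-0.0088), np.float64(0.0011)], [np.float64(-0.011), np.float64(0.0015)]]
```

```bash
python3 -m handwheel '[[0.0008,-0.0039,0.002,0],[0.0008,-0.0061,0.0022,0],[0.0008,-0.0083,0.0025,0],[0.0008,-0.0105,0.0028,0],[0.0008,-0.0127,0.0033,0]]'; python3 plan.py 17.5
```

```text
clock: 11.58
eef_pos: [535.5, 129.1, 254.3]
eef_rot: [3.117, 0.027, -3.131]
wrist_force: [-0.2, 5.7, 13.9]
finger_gap: 33.7
t 11.57 x 535.5 y 16.1 z 254.3 F 16.6 | model F 16.3 sq 25.1 lift 19.9 net 8.2 b 0.6; dx -0.5, torque [ 1.33  0.07 -0.05]
dy,dz rows [[np.float64(-0.0022), np.float64(0.0003)], [np.float64(-0.0044), np.float64(0.0008)], [np.float64(-0.0066), np.float64(0.0014)], [np.float64(-0.0088), np.float64(0.0019)], [np.float64(-0.011), np.float64(0.0024)]]
```

```bash
python3 -m handwheel '[[0.0008,-0.0037,0.0022,0],[0.0008,-0.0058,0.0026,0],[0.0008,-0.008,0.0032,0],[0.0008,-0.0102,0.0037,0],[0.0008,-0.0124,0.0042,0]]'; python3 plan.py 17.5
```

```text
clock: 12.2
eef_pos: [535.7, 117.7, 251.5]
eef_rot: [3.114, 0.031, -3.13]
wrist_force: [0.3, 4.4, 13.4]
finger_gap: 33.9
t 12.20 x 535.7 y 4.7 z 251.5 F 16.1 | model F 16.2 sq 25.0 lift 22.9 net 8.2 b 0.6; dx -0.7, torque [0.92 0.08 0.  ]
dy,dz rows [[np.float64(-0.0022), np.float64(0.0006)], [np.float64(-0.0044), np.float64(0.0011)], [np.float64(-0.0066), np.float64(0.0016)], [np.float64(-0.0088), np.float64(0.0021)], [np.float64(-0.011), np.float64(0.0027)]]
```

```bash
python3 -m handwheel '[[0.0008,-0.0036,0.0024,0],[0.0008,-0.0057,0.0029,0],[0.0008,-0.0079,0.0034,0],[0.0008,-0.0101,0.004,0],[0.0008,-0.0123,0.0046,0]]'; python3 plan.py 17.5
```

```text
clock: 12.82
eef_pos: [535.9, 106.5, 248.4]
eef_rot: [3.112, 0.035, -3.13]
wrist_force: [-0.4, 3.0, 12.9]
finger_gap: 33.9
t 12.82 x 535.9 y -6.5 z 248.4 F 15.6 | model F 16.2 sq 24.9 lift 26.2 net 8.0 b 0.7; dx -0.9, torque [ 1.15  0.11 -0.01]
dy,dz rows [[np.float64(-0.0022), np.float64(0.0007)], [np.float64(-0.0044), np.float64(0.0012)], [np.float64(-0.0066), np.float64(0.0017)], [np.float64(-0.0088), np.float64(0.0023)], [np.float64(-0.011), np.float64(0.0029)]]
```

```bash
python3 -m handwheel '[[0.0012,-0.0034,0.0028,0],[0.0012,-0.0056,0.0034,0],[0.0012,-0.0078,0.004,0],[0.0012,-0.01,0.0046,0],[0.0012,-0.0122,0.0052,0]]'; python3 plan.py 17.5
```

```text
clock: 13.45
eef_pos: [535.8, 95.3, 244.6]
eef_rot: [3.11, 0.04, -3.13]
wrist_force: [-0.7, 4.2, 14.3]
finger_gap: 33.5
t 13.45 x 535.8 y -17.7 z 244.6 F 17.0 | model F 16.6 sq 25.5 lift 29.1 net 8.1 b 0.7; dx -0.8, torque [ 1.07  0.13 -0.01]
dy,dz rows [[np.float64(-0.0022), np.float64(0.0001)], [np.float64(-0.0044), np.float64(0.0009)], [np.float64(-0.0066), np.float64(0.0017)], [np.float64(-0.0088), np.float64(0.0025)], [np.float64(-0.011), np.float64(0.0033)]]
```

```bash
python3 -m handwheel '[[0.001,-0.0034,0.0019,0],[0.001,-0.0056,0.0026,0],[0.001,-0.0078,0.0034,0],[0.001,-0.01,0.0042,0],[0.001,-0.0122,0.005,0]]'; python3 plan.py 17.5
```

```text
clock: 14.08
eef_pos: [535.8, 83.8, 241.0]
eef_rot: [3.109, 0.043, -3.129]
wrist_force: [0.0, 1.6, 14.2]
finger_gap: 33.9
t 14.07 x 535.8 y -29.2 z 241.0 F 16.9 | model F 16.3 sq 25.0 lift 31.8 net 8.3 b 0.5; dx -0.8, torque [0.72 0.14 0.  ]
dy,dz rows [[np.float64(-0.0022), np.float64(0.0009)], [np.float64(-0.0044), np.float64(0.0018)], [np.float64(-0.0067), np.float64(0.0028)], [np.float64(-0.0089), np.float64(0.0039)], [np.float64(-0.0111), np.float64(0.0049)]]
```

```bash
python3 -m handwheel '[[0.001,-0.0032,0.0024,0],[0.001,-0.0053,0.0033,0],[0.001,-0.0075,0.0043,0],[0.001,-0.0097,0.0053,0],[0.001,-0.0119,0.0063,0]]'; python3 plan.py 17.5
```

```text
clock: 14.7
eef_pos: [536.0, 72.5, 235.9]
eef_rot: [3.108, 0.047, -3.129]
wrist_force: [-1.5, -0.2, 13.6]
finger_gap: 33.9
t 14.70 x 536.0 y -40.5 z 235.9 F 16.3 | model F 16.1 sq 24.7 lift 34.6 net 8.3 b 0.5; dx -1.0, torque [0.39 0.15 0.03]
dy,dz rows [[np.float64(-0.0022), np.float64(0.0014)], [np.float64(-0.0045), np.float64(0.0025)], [np.float64(-0.0067), np.float64(0.0036)], [np.float64(-0.0089), np.float64(0.0048)], [np.float64(-0.0111), np.float64(0.006)]]
```

```bash
python3 -m handwheel '[[0.0012,-0.0032,0.003,0],[0.0012,-0.0053,0.0041,0],[0.0012,-0.0075,0.0052,0],[0.0012,-0.0097,0.0064,0],[0.0012,-0.0119,0.0076,0]]'; python3 plan.py 17.5
```

```text
clock: 15.32
eef_pos: [536.2, 61.1, 229.6]
eef_rot: [3.107, 0.051, -3.129]
wrist_force: [-1.2, -0.6, 14.1]
finger_gap: 33.9
t 15.32 x 536.2 y -51.9 z 229.6 F 16.8 | model F 16.2 sq 25.0 lift 37.2 net 8.4 b 0.4; dx -1.2, torque [0.24 0.16 0.03]
dy,dz rows [[np.float64(-0.0022), np.float64(0.0012)], [np.float64(-0.0045), np.float64(0.0024)], [np.float64(-0.0067), np.float64(0.0035)], [np.float64(-0.0089), np.float64(0.0047)], [np.float64(-0.0111), np.float64(0.0059)]]
```

```bash
python3 -m handwheel '[[0.0013,-0.0032,0.0026,0],[0.0013,-0.0053,0.0038,0],[0.0013,-0.0075,0.0049,0],[0.0013,-0.0097,0.006,0],[0.0013,-0.0119,0.0072,0]]'; python3 plan.py 17.5
```

```text
clock: 15.95
eef_pos: [536.2, 49.6, 223.7]
eef_rot: [3.106, 0.055, -3.129]
wrist_force: [-0.7, -0.9, 13.6]
finger_gap: 33.8
t 15.95 x 536.2 y -63.4 z 223.7 F 16.3 | model F 16.0 sq 24.6 lift 39.9 net 8.4 b 0.4; dx -1.2, torque [0.27 0.21 0.01]
dy,dz rows [[np.float64(-0.0022), np.float64(0.0015)], [np.float64(-0.0045), np.float64(0.0026)], [np.float64(-0.0067), np.float64(0.0037)], [np.float64(-0.0089), np.float64(0.0047)], [np.float64(-0.0111), np.float64(0.0057)]]
```

```bash
python3 -m handwheel '[[0.0013,-0.0032,0.003,0],[0.0013,-0.0053,0.0041,0],[0.0013,-0.0075,0.0052,0],[0.0013,-0.0097,0.0062,0],[0.0013,-0.0119,0.0071,0]]'; python3 plan.py 17.5
```

```text
clock: 16.58
eef_pos: [536.3, 38.3, 217.7]
eef_rot: [3.105, 0.059, -3.129]
wrist_force: [-0.2, 0.2, 13.1]
finger_gap: 33.9
t 16.57 x 536.3 y -74.7 z 217.7 F 15.8 | model F 16.1 sq 24.8 lift 42.8 net 8.4 b 0.4; dx -1.3, torque [0.44 0.13 0.02]
dy,dz rows [[np.float64(-0.0022), np.float64(0.0012)], [np.float64(-0.0045), np.float64(0.0021)], [np.float64(-0.0067), np.float64(0.0025)], [np.float64(-0.0088), np.float64(0.0026)], [np.float64(-0.011), np.float64(0.0026)]]
```

```bash
python3 -m handwheel '[[0.0013,-0.0034,0.0029,0],[0.0013,-0.0056,0.0038,0],[0.0013,-0.0078,0.0043,0],[0.0013,-0.0098,0.0045,0],[0.0013,-0.0105,0.0048,0]]'; python3 plan.py 0; python3 -c "
from h import *
print(shift((536,30,340)))"
```

```text
clock: 17.2
eef_pos: [536.2, 29.2, 214.2]
eef_rot: [3.103, 0.063, -3.129]
wrist_force: [-0.4, 8.5, 14.1]
finger_gap: 33.6
t 17.20 x 536.2 y -83.8 z 214.2 F 16.8 | model F 16.4 sq 25.2 lift 45.5 net 8.4 b 0.4; dx -1.2, torque [1.96 0.19 0.09]
dy,dz rows [[np.float64(-0.0), np.float64(0.0004)], [np.float64(-0.0), np.float64(0.0009)], [np.float64(-0.0001), np.float64(0.0015)], [np.float64(-0.0001), np.float64(0.0021)], [np.float64(-0.0001), np.float64(0.0026)]]
(array([-0.0077,  0.0056, -0.1254]), 0)
```

The stroke is done, reaching y = -83.8 in about 9.2 s with F 15–17 N throughout. Now lifting straight up, gently.

```bash
python3 -m handwheel '[[-0.0003,0.0002,-0.006,0],[-0.0008,0.0005,-0.013,0],[-0.0013,0.0008,-0.021,0],[-0.002,0.0013,-0.032,0],[-0.003,0.002,-0.05,0]]';python3 -m handwheel '[[-0.003,0.002,-0.04,0],[-0.005,0.003,-0.08,0],[-0.007,0.0045,-0.11,0],[-0.007,0.0045,-0.11,0]]'; python3 -c "
from h import *
print(shift((466.2,-212.4,200),83.9))"
```

```text
clock: 17.82
eef_pos: [535.7, 29.2, 264.1]
eef_rot: [3.103, 0.061, -3.129]
wrist_force: [-0.7, 0.1, -2.7]
finger_gap: 33.5
clock: 18.32
eef_pos: [536.3, 29.4, 375.9]
eef_rot: [3.103, 0.064, -3.129]
wrist_force: [0.6, 0.1, -2.9]
finger_gap: 33.4
(array([ 0.0841, -0.2473,  0.1615]), np.float64(7.0))
```

```bash
python3 -m handwheel '[[0.017,-0.05,0,2],[0.034,-0.1,0.02,4],[0.05,-0.15,0.05,7],[0.067,-0.2,0.09,7],[0.084,-0.245,0.13,7]]';python3 -m handwheel '[[0,0,0.02,0],[0,0,0.02,0]]'; python3 - <<'E'
from h import *
s,p,R=st();c=cams.get_calibration("wrist");im=cams.camera("wrist")[:,:,::-1]
np.savez("w3.npz",**c)
n=R[:,2];print(p,n,"underside",p+n*39.8,s["clock"])
q=np.array([466,-212,0.])+np.array([0,0,5+2.2])-n*39.8;print("final tcp",q,shift(q,83.9), shift((q[0],q[1],110),83.9))
cv2.imwrite("pics/w3b.png",cv2.resize(im,(800,600),interpolation=cv2.INTER_CUBIC))
E
```

```text
clock: 18.95
eef_pos: [463.7, -209.8, 231.2]
eef_rot: [3.095, 0.057, 3.031]
wrist_force: [1.2, -0.5, -3.3]
finger_gap: 33.8
clock: 19.2
eef_pos: [463.5, -208.6, 208.5]
eef_rot: [3.093, 0.052, 3.031]
wrist_force: [0.8, -0.2, -2.0]
finger_gap: 33.6
[ 463.53941848 -208.62383912  208.48629075] [ 0.05667137  0.0425983  -0.9974837 ] underside [ 465.79493887 -206.92842666  168.78643931] 19.2
final tcp [ 463.74447961 -213.69541245   46.89985144] (array([ 0.009 , -0.0129,  0.1627]), np.float64(-0.1)) (array([ 0.0056, -0.0099,  0.0998]), np.float64(-0.1))
```

View pics/w3b.png

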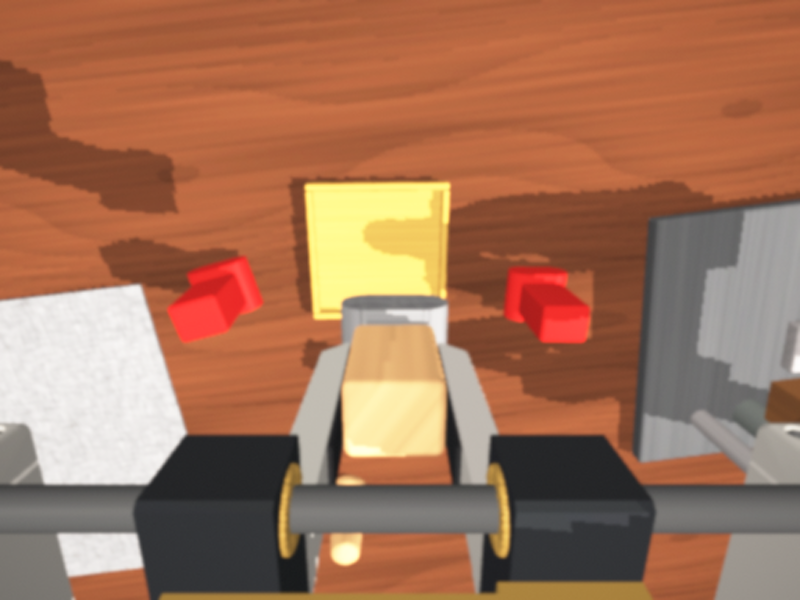

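The block sits in the hand exactly as before the stroke (same pixels, no slip), with the tray clear below. Lowering.

```bash
python3 -m handwheel '[[0.002,-0.004,0.03,0],[0.004,-0.008,0.06,0],[0.0056,-0.01,0.09,0],[0.0056,-0.01,0.1,0],[0.0056,-0.01,0.1,0]]'; python3 - <<'E'
from h import *
s,p,R=st();n=R[:,2]
q=np.array([466,-212,0.])+np.array([0,0,5+2.2])-n*39.8;print(n,"final tcp",q,shift(q,83.9))
E
```

```text
clock: 19.88
eef_pos: [464.1, -213.6, 110.4]
eef_rot: [3.094, 0.055, 3.032]
wrist_force: [0.3, 0.3, -2.0]
finger_gap: 33.8
[ 0.05959218  0.041036   -0.99737897] final tcp [ 463.6282313  -213.63323274   46.89568319] (array([ 0.004 , -0.0031,  0.0633]), np.float64(-0.0))
```

```bash
python3 -m handwheel '[[0.001,-0.0008,0.02,0],[0.002,-0.0016,0.04,0],[0.003,-0.0024,0.05,0],[0.0037,-0.0028,0.058,0],[0.004,-0.003,0.061,0]]'; python3 -m handwheel '[[0,0,0.001,0],[0,0,0.002,0],[0,0,0.002,0]]'
```

```text
clock: 20.5
eef_pos: [463.7, -213.7, 49.4]
eef_rot: [3.094, 0.055, 3.032]
wrist_force: [-0.3, 0.5, -2.7]
finger_gap: 33.7
clock: 20.88
eef_pos: [463.9, -213.7, 47.6]
eef_rot: [3.095, 0.055, 3.032]
wrist_force: [-0.7, 0.1, -3.0]
finger_gap: 33.7
```

```bash
python3 -m handwheel '[[0,0,0.001,0],[0,0,0.0015,0],[0,0,0.0015,0]]';python3 -m handwheel '[[0,0,0.001,0],[0,0,0.0015,0],[0,0,0.0015,0]]'
```

```text
clock: 21.25
eef_pos: [464.0, -213.7, 46.3]
eef_rot: [3.095, 0.056, 3.032]
wrist_force: [-0.3, 0.5, 0.3]
finger_gap: 33.2
clock: 21.62
eef_pos: [464.3, -213.7, 46.0]
eef_rot: [3.095, 0.056, 3.032]
wrist_force: [-6.9, 2.4, 17.9]
finger_gap: 33.6
```

Contact with the tray floor. I'll ease off the load, soften the grip so the block settles flat, then open.

```bash
python3 -m handwheel '[[0,0,-0.0005,0],[0,0,-0.0005,0],[0,0,-0.0005,0]]' - 5; python3 -m handwheel '[[0,0,0,0],[0,0,0,0],[0,0,0,0],[0,0,0,0],[0,0,0,0]]' 0.45 5;python3 -m handwheel '[[0,0,0,0],[0,0,0,0],[0,0,0,0],[0,0,0,0],[0,0,0,0]]' 0
```

```text
clock: 22.0
eef_pos: [464.2, -213.7, 46.3]
eef_rot: [3.095, 0.056, 3.032]
wrist_force: [0.6, -0.1, -1.9]
finger_gap: 33.7
clock: 22.62
eef_pos: [464.2, -213.7, 46.3]
eef_rot: [3.095, 0.056, 3.032]
wrist_force: [-0.1, -0.1, -0.6]
finger_gap: 52.0
clock: 23.25
eef_pos: [464.2, -213.7, 46.3]
eef_rot: [3.095, 0.056, 3.032]
wrist_force: [-0.4, -0.2, 0.4]
finger_gap: 93.4
```

```bash
python3 -c "
from h import *
s,p,R=st();print(shift(p+np.array([0,0,100.])))"
```

```text
(array([-0.0056,  0.0047, -0.0997]), 0)
```

```bash
python3 -m handwheel '[[-0.0015,0.0012,-0.03,0],[-0.003,0.0025,-0.06,0],[-0.0056,0.0047,-0.1,0],[-0.008,0.007,-0.15,0],[-0.011,0.0095,-0.2,0]]'; python3 -m handwheel '[[0.06,0,0,0],[0.06,0,0,0],[0.06,0,0,0]]'; python3 - <<'E'
from h import *
print(st()[0]["clock"])
a=cams.camera("wrist")[:,:,::-1];b=cams.camera("scene")[:,:,::-1]
o=np.hstack([cv2.resize(a[60:260,150:350],(400,400)),cv2.resize(b[90:350,140:400],(400,400))]);cv2.imwrite("pics/end.png",o)
E
```

```text
clock: 23.88
eef_pos: [463.7, -213.4, 248.5]
eef_rot: [3.095, 0.056, 3.032]
wrist_force: [0.0, 0.2, -0.2]
finger_gap: 93.7
clock: 24.25
eef_pos: [404.6, -207.1, 245.4]
eef_rot: [3.095, 0.057, 3.032]
wrist_force: [-0.0, 0.3, -0.9]
finger_gap: 93.8
24.25
```

View pics/end.png

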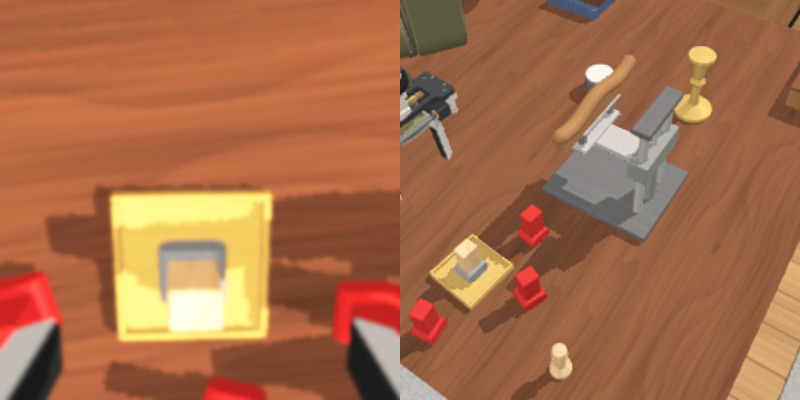

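The block stands upright in the tray at (190,285) in the left panel. The reds, king, candlestick and tin are in place, and the gripper is clear. Handing in.

```bash
python3 -c "
from cell import manip;print(manip.sign_off())"
```

```text
the job is handed in; nothing more can be done
None
```

I took the felt block from its tray, rubbed it once along the rail from left to right, set it back upright in the tray and handed the job in at about 24 s. No verdict was reported.

- **Stroke:** the block went from y = +81 to -84 mm in about 9.3 s without lifting off. I read the push at the end of each call, about every 0.6 s; it stayed between 14.9 and 17.2 N against the 16 N wanted.
- **Lift:** by my model it sank about 46 mm, well short of the 130 mm stop.
- **Last checks:** the final pictures show the block upright in the tray, the gripper clear, and the three red blocks, tin, king and candlestick apparently where they were. The wrist force was about zero.
- **Not as planned:** the tool drifted by about 4° of tilt during the stroke, and I could not correct it with these moves. When I set the block down, the wrist force briefly reached 17.9 N. I eased off before opening the gripper.

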